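Refill a hotel bathroom amenity tray and set its splash cover

TASK

Restock the bathroom amenity tray: swing its splash cover open past upright, then seat the slim carton and the wide carton flat and square in their matching recesses. Finally fold the cover back down so that it stands half open, at 55 degrees from closed, and leave the big carton and the other toiletries alone.

Things in the scene. Friction and masses are not known exactly. Their poses are not given: they have to be found in the camera images.
- tray: Light wooden tray fixed to the counter: base 140 (x) x 200 (y) x 30 mm high, two recesses 12 mm deep in its top (dark-lined floors at height 18, mouths bevelled 4 mm). Origin: centre of the underside. Upright along its +x side (x 58 to 70) to height 72 carries the cover hinge; 14 mm square rests at the -x corners, to height 72. Its +x (hinge) side is to the robot's left (world +y).
- long_recess (a point): Centre of the floor of the long recess: 106 (tray x) x 50 mm (tray y), at tray (0, 52, 18) mm; axes as the tray's. Takes the slim carton, 3 mm play each side.
- wide_recess (a point): Centre of the floor of the wide recess: 86 (tray x) x 66 mm (tray y), at tray (0, -44, 18) mm; axes as the tray's. Takes the wide carton, 3 mm play each side.
- cover (a joint): Hinge angle of the splash cover, rad: 0 closed (panel level over the tray), 1.57 upright, 2.1 stop. Starts ajar at 0.25 to 0.6. The hinge is stiff: the cover stays where it is left; moving it takes about 4 N at the bar.
- cover_hinge (a point): Middle of the cover's hinge line, at the mid-thickness of the panel, height 76.5 mm, tray (66, 0, 76.5) mm; the line runs along the tray's y.
- cover_bar (a point): Middle of the cover's steel pull bar: round, 10 mm thick, 90 mm long, parallel to the hinge, 184 mm from the hinge line in the panel's plane, on two arms at its ends (80 mm free between). Panel: white, 136 x 200 x 8 mm; 43 mm free between bar and panel edge. It can be pinched from above at any cover angle and turns between the pads.
- slim_carton: Slim plain cardboard carton 100 (x) x 44 (y) x 40 mm high, about 0.12 kg; origin at the centre of its underside. Belongs in the long recess, either way round.
- wide_carton: Wide plain cardboard carton 80 (x) x 60 (y) x 40 mm high, about 0.14 kg; origin at the centre of its underside. Belongs in the wide recess, either way round.
- big_carton: Bystander: larger plain cardboard carton 120 (x) x 66 (y) x 56 mm high; fits neither recess. Origin at the centre of its underside. Stays where it is.
- pump_a: Bystander: amber pump bottle, 60 mm in diameter, 190 mm tall; origin under its centre.
- pump_b: Bystander: amber pump bottle like pump_a.
- pump_c: Bystander: amber pump bottle like pump_a.
- tumbler: Bystander: white ceramic tumbler, 72 mm in diameter, 95 mm tall; origin under its centre.
- jar: Bystander: glass jar with steel lid, 68 mm in diameter, 60 mm tall; origin under its centre.
- hairbrush: Bystander: brush with a dark wooden handle lying on the counter, origin under its middle.

How it is judged:
On the way, in this order (a step that is already met when the one before it is completed fails the run):
1. The cover is swung open past upright, to more than 98 degrees (1.71 rad) from closed (value of joint cover above 1.71 rad), for 0.2 s.
2. With the cover still open past 86 degrees (1.5 rad), both cartons are seated flat and square on the floors of their recesses and let go (horizontal distance between slim_carton and long_recess below 0.005 m and z of slim_carton in the frame of long_recess between -0.003 and 0.002 m and angle between each of slim_carton, wide_carton's own z axis and vertical below 0.04 rad and angle between the x axis of each of slim_carton, wide_carton and the x axis of tray, either way round below 0.1 rad and contact force between the fingers and slim_carton below 0.5 N and horizontal distance between wide_carton and wide_recess below 0.005 m and z of wide_carton in the frame of wide_recess between -0.003 and 0.002 m and contact force between the fingers and wide_carton below 0.5 N and value of joint cover above 1.5 rad), for 0.2 s.
At the end, for the whole second after the job is handed in: The cover rests at 55 degrees from closed, within 7 (0.84 to 1.08 rad). The slim carton in the long recess and the wide one in the wide recess each lie flat on the floor (2 mm, 0.04 rad), within 5 mm of centre, square to the tray (0.1 rad), released and at rest (horizontal distance between slim_carton and long_recess below 0.005 m and z of slim_carton in the frame of long_recess between -0.003 and 0.002 m and angle between each of slim_carton, wide_carton's own z axis and vertical below 0.04 rad and angle between the x axis of each of slim_carton, wide_carton and the x axis of tray, either way round below 0.1 rad and contact force between the fingers and slim_carton below 0.5 N and horizontal distance between wide_carton and wide_recess below 0.005 m and z of wide_carton in the frame of wide_recess between -0.003 and 0.002 m and contact force between the fingers and wide_carton below 0.5 N and value of joint cover between 0.84 and 1.08 rad and velocity of joint cover between -0.05 and 0.05 rad/s and linear speed of each of slim_carton, wide_carton below 0.02 m/s); the robot touches nothing.
It fails at once if The big carton, a pump bottle, the tumbler, the jar or the brush is shifted by more than 30 mm or knocked over (distance of any of pump_a, pump_b, pump_c, tumbler, jar, hairbrush, big_carton from where it was at the start of the episode above 0.03 m or angle between any of pump_a, pump_b, pump_c, tumbler, jar, hairbrush, big_carton's own z axis and vertical above 0.4 rad).
It also fails if it takes over 72 s, if anything falls off the work surface, if the arm or the gripper's body presses on something with over 40 N, if the wrist force passes 120 N, or if a joint passes its speed limit or range.

ROBOT

A 6-joint arm with a two-finger parallel gripper is mounted at the origin on the work surface. World frame = base frame: x ahead of the robot, y to its left, z up, the work surface at z = 0. Lengths are in m, angles in rad, forces in N, time in s.
With the tool pointing down it reaches from about 0.35 to 0.775 m from the base axis. Payload 7.3 kg.
Tool frame: the origin (TCP) lies at the very end of the fingers, on their centre line; the grasp point (between the pads) lies 19 mm behind it; z points along the fingers, y is the line along which they close (so a half turn about z gives the same grasp; the last joint's range is limited). The gripper opens to 92 mm and grips with 3 to 60 N. Pads are 19 mm wide; open, the fingers measure 130 mm over their backs; the gripper's body (75 mm by 190 mm) begins 47 mm behind the grasp point.
Start: joints at [-1.311, 0.342, 1.524, -0, 1.275, -0.146], TCP at [0.207, -0.482, 0.189] pointing down, gripper open.
Joint ranges: [-2.53, 2.53], [-0.77, 2.02], [0.04, 2.7], [-1, 4.14], [0.28, 2.66], [-3.11, 3.11]. Speed limits (rad/s): [2.57, 2.57, 3.14, 3.14, 3.14, 3.14].

INTERFACE

Orientations are given as [roll, pitch, yaw] about the fixed x, y, z axes, in that order (R = Rz(yaw) Ry(pitch) Rx(roll)).
In Python, from cell import telemetry, eyes, job gives the robot as it stands.
- The arm moves only by the tool apply_moves, never from a script. Its arguments are lists of equal length, an entry for each row: "delta_pos": the shift along the world's x, y, z each as a share of 0.4 m, from -1 to 1, a list of three; "dr": the turn, a rotation vector about the world's x, y, z each as a share of 0.5 rad, from -1 to 1, a list of three; "jaw": the opening, from 0 (shut) to 1 (fully open). A call has 1 to 8 rows; each row is the pose to reach, as a shift and turn from the pose commanded when the call began; what a row does not reach only later rows make up. A row lasts 1/12 s, in which the tool goes at most 41.7 mm and 7.16 degrees, less where a joint would pass 70% of its speed; a pose out of reach is approached as far as the arm can. A call with a number of a shift or a turn outside -1 to 1 is refused whole. A call with a gripper value outside its range is refused whole. The fingers move at their own pace and stop on an object; "force" is the grip in N (left out, the last holds). Time passes only in rows, so rows that repeat a pose let the fingers close. It gives the time, the measured TCP pose, the force, the opening and the grip force at its end, in the units of the state.
- telemetry.observe(): the state, without advancing time (a new reading comes with each control period).
- eyes.read_camera(name): name is "scene" or "top" or "wrist"; returns the picture (400x640x3 uint8, red, green, blue); there is no depth.
- eyes.camera_model(name): a dict with "vertical_fov" (degrees; the focal length in pixels is half the picture's height over the tangent of half this angle, whatever the lens; pixels are square), "cx", "cy" (the principal point, pixels), "rvec" (rotation vector, rad) and "tvec" (3), from world to camera coordinates, as OpenCV has them; the wrist camera has in their place "hand_eye" (4x4, takes a point from camera to tool coordinates, whose origin is the TCP and whose axes are the flange's). Camera axes: x right, y down, z forward; pixel columns grow to the right and rows downward; lengths in m; the calibration is good to about 2 mm. A picture is of the moment at which its call begins: read the wrist's pose just before it. camera_model takes no time and is no camera call.
- job.hand_in(): hands the job in; it is judged then, once.
The state is a dict: "time": time; "qpos": joint angles; "qvel": joint speeds; "joint_efforts": joint torques, N m; "tool_pos": TCP position; "tool_rot": TCP orientation; "contact_force": force on the tool from outside, world axes, zero at the start; "torque": the same for the moment, N m; "opening": finger opening in m; "grip_force": force on a finger pad.
Only numpy, scipy, OpenCV 4.12 (cv2) and the standard library are available. Lean on these libraries where they do the work, as an engineer would, in place of code of your own. Each camera call takes 0.05 s, during which the arm holds its last target. There are 200 camera calls.

## Working session

There is one attempt and no reset: what is moved stays moved. The work goes in short steps, Python scripts to look and compute and a tool call to move; the robot and the scene stay as the last step left them, time stands still between calls to the robot, and variables do not carry over. Pictures are saved under pics/ and viewed, at most 10 in all, crops included, and the job is handed in when it is done.

Besides the shell and the picture viewer there is one more tool, called after "Request:" in YAML: its name, and indented under it one key for each argument. apply_moves: Moves the arm, as the interface text tells. Its arguments: {"type":"object","properties":{"delta_pos":{"type":"array"},"dr":{"type":"array"},"jaw":{"type":"array"},"force":{"type":"number"}},"required":["delta_pos","dr","jaw"]}

```bash
mkdir -p pics; cat > h.py <<'E'
import numpy as np, cv2
from cell import telemetry, eyes, job
def K(m):
    f=200/np.tan(np.radians(m["vertical_fov"])/2); return np.array([[f,0,m["cx"]],[0,f,m["cy"]],[0,0,1.]])
def snap(n,fn):
    im=eyes.read_camera(n); cv2.imwrite(fn,im[:,:,::-1]); return im
def ray(n,uv,pose=None):
    m=eyes.camera_model(n); d=np.linalg.inv(K(m))@[uv[0],uv[1],1]
    if n=="wrist":
        from scipy.spatial.transform import Rotation as R
        T=np.eye(4);T[:3,:3]=R.from_euler('xyz',pose[1]).as_matrix();T[:3,3]=pose[0];T=T@np.array(m["hand_eye"])
        return T[:3,3],T[:3,:3]@d
    Rm=cv2.Rodrigues(np.array(m["rvec"]))[0]; return -Rm.T@np.array(m["tvec"]).ravel(),Rm.T@d
def onz(n,uv,z,pose=None):
    o,d=ray(n,uv,pose); return o+d*(z-o[2])/d[2]
def tri(*rs):
    A=0;b=0
    for o,d in rs:
        d=d/np.linalg.norm(d);P=np.eye(3)-np.outer(d,d);A=A+P;b=b+P@o
    x=np.linalg.solve(A,b);return x,[np.linalg.norm((np.eye(3)-np.outer(d,d)/(d@d))@(x-o)) for o,d in rs]
def proj(n,X):
    m=eyes.camera_model(n);return cv2.projectPoints(np.array(X,float).reshape(-1,3),np.array(m["rvec"]),np.array(m["tvec"]),K(m),None)[0].reshape(-1,2)
E
python3 - <<'E'
from h import *
for n in("top","scene"): snap(n,f"pics/{n}0.png"); m=eyes.camera_model(n); print(n,m, ray(n,(320,200)))
print(eyes.camera_model("wrist"));print(telemetry.observe())
E
```

```text
top {'vertical_fov': 49.53469221195661, 'cx': 314.77086214770173, 'cy': 197.1078210578904, 'rvec': array([ 2.18642304, -2.20284644,  0.11394854]), 'tvec': array([0.0022154 , 0.56308076, 1.13405873])} (array([0.47405547, 0.02901494, 1.17370508]), array([ 0.07027073, -0.03884793, -0.99686654]))
scene {'vertical_fov': 42.03727173343824, 'cx': 317.7334610514502, 'cy': 205.18752333194624, 'rvec': array([ 2.01552483,  0.9369896 , -0.51040922]), 'tvec': array([-0.3631017 , -0.15393476,  1.68286042])} (array([ 1.37227603, -0.65056649,  0.82533609]), array([-0.63986116,  0.52558117, -0.5607677 ]))
{'vertical_fov': 59.37831870136673, 'cx': 319.8380355385309, 'cy': 197.52285933600052, 'hand_eye': array([[ 3.99552312e-04, -9.68449364e-01, -2.49210092e-01,
         6.72855419e-02],
       [ 9.99999797e-01,  2.63037903e-04,  5.81089393e-04,
        -1.74141909e-04],
       [-4.97203953e-04, -2.49210274e-01,  9.68449272e-01,
        -1.96513267e-01],
       [ 0.00000000e+00,  0.00000000e+00,  0.00000000e+00,
         1.00000000e+00]])}
{'time': 0.1, 'qpos': array([-1.31098612e+00,  3.42627404e-01,  1.52491336e+00, -3.42307820e-05,
        1.27540592e+00, -1.46007937e-01]), 'qvel': array([ 0.00032428, -0.00163872, -0.00389287,  0.00099015,  0.00129876,
        0.00043035]), 'joint_efforts': array([ 1.67296141e-03, -4.32003450e+01, -2.44693959e+01,  7.19766947e-02,
        5.26759762e-02, -5.37706319e-05]), 'tool_pos': array([ 0.20715284, -0.4819524 ,  0.18823064]), 'tool_rot': array([-3.14024826e+00, -1.64612431e-04,  4.05828022e-01]), 'contact_force': array([ 0.41473914,  0.46306081, -0.06510713]), 'torque': array([ 0.00798789,  0.02902614, -0.03347748]), 'grip_force': 0.0, 'opening': 0.09185322299214259}
```

View pics/top0.png

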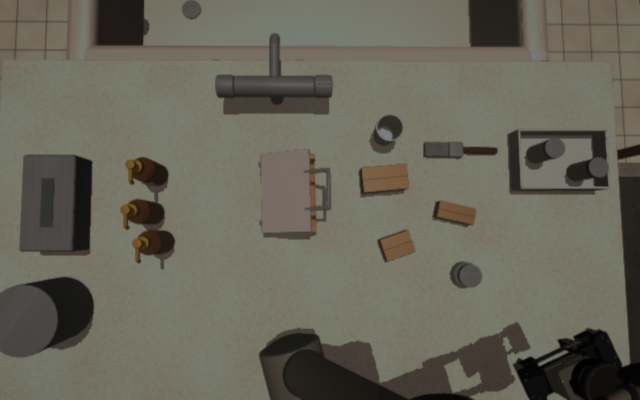

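View pics/scene0.png

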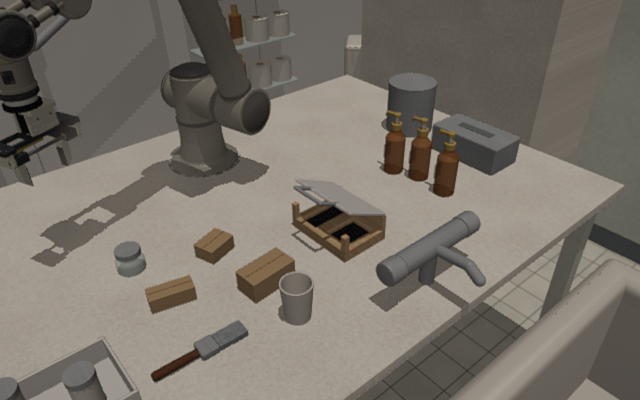

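The top view shows the cover at about (288,192) with its bar at x≈325, and the slim carton at about (455,213). The wide carton is at about (397,246), the big one at (385,179). Next I'll enlarge both views.

```bash
python3 - <<'E'
import cv2
a=cv2.imread("pics/top0.png")[135:275,250:490]; cv2.imwrite("pics/c1.png",cv2.resize(a,(792,462),interpolation=cv2.INTER_CUBIC))
a=cv2.imread("pics/scene0.png")[165:315,140:390]; cv2.imwrite("pics/c2.png",cv2.resize(a,(800,480),interpolation=cv2.INTER_CUBIC))
E
```

```text
(no output)
```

View pics/c1.png

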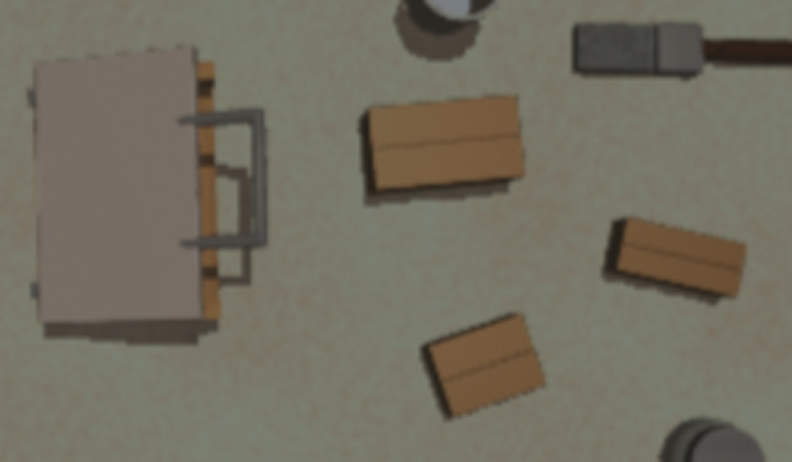

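View pics/c2.png

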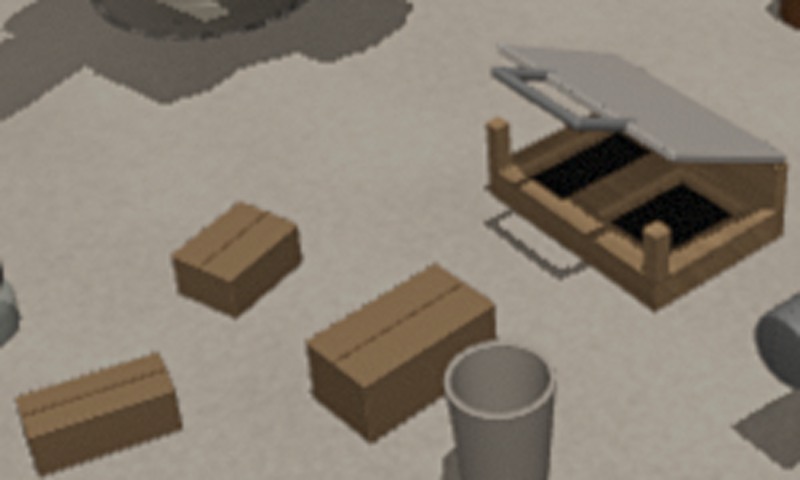

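The top crop shows the slim carton's top corners at (627,218)-(737,297) and the wide carton's at (429,347)-(545,384). The bar runs from (262,112) to (262,243). The scene crop shows the tray's bottom corners at (488,188), (655,310) and (783,235), and both dark recess floors are visible.

```bash
cat > m1.py <<'E'
from h import *
from scipy.optimize import least_squares
t=lambda p:np.array(p)/3.3+[250,135]-.35
s=lambda p:np.array(p)/3.2+[140,165]-.35
cart=dict(slim=([(627,218),(746,243),(737,297),(615,270)],(95,393),100,44),wide=([(429,347),(521,314),(545,384),(451,418)],(238,242),80,60),big=([(370,107),(517,96),(524,180),(377,190)],(402,325),120,66))
for n,(c,sc,L,W) in cart.items():
    c=[t(p) for p in c]; ctr=np.mean(c,0)
    X,e=tri(ray("top",ctr),ray("scene",s(sc)))
    P=np.array([onz("top",p,X[2]) for p in c]); r=cv2.minAreaRect((P[:,:2]*1000).astype(np.float32))
    d=P[1]-P[0]+P[2]-P[3]; d2=P[3]-P[0]+P[2]-P[1]
    print(n,X.round(4),np.round(e,4),"len",np.linalg.norm(d)/2,np.linalg.norm(d2)/2,"yaw0-1",np.degrees(np.arctan2(d[1],d[0])))
for a,b in [((260,112),(497,72)),((260,243),(582,126)),((260,177),(539,99))]:
    print("bar",tri(ray("top",t(a)),ray("scene",s(b))))
# tray fit
obs=[("scene",s(p),q) for p,q in [((488,188),(-70,100,0)),((655,310),(-70,-100,0)),((783,235),(70,-100,0))]]
# sheet corners of cover depend on angle: panel x from hinge 0..136 assumed + hinge edge
def w(p,q):
    c,sn=np.cos(p[2]),np.sin(p[2]);q=np.array(q)/1000;return [p[0]+c*q[0]-sn*q[1],p[1]+sn*q[0]+c*q[1],q[2]]
bar=[("top",t((260,112)),-45),("top",t((260,243)),45),("scene",s((494,72)),45),("scene",s((582,126)),-45)]
def f(p):
    r=[proj(n,w(p,q))[0]-uv for n,uv,q in obs]
    for n,uv,y in bar: r.append(proj(n,w(p,(66-184*np.cos(p[3]),y,76.5+184*np.sin(p[3]))))[0]-uv)
    return np.ravel(r)
R=least_squares(f,[.52,.1,np.pi/2,.4]);print(R.x,np.degrees(R.x[2:]),R.fun.round(1))
for n,q in dict(long=(0,52,18),wide=(0,-44,18),hinge=(66,0,76.5)).items():print(n,w(R.x,q))
E
python3 m1.py
```

```text
slim [ 0.518  -0.3768  0.0359] [0.0011 0.0011] len 0.0992604718510889 0.04363062767764366 yaw0-1 -102.56353137865285
wide [ 0.4332 -0.2171  0.0332] [0.0001 0.0001] len 0.07944990551234493 0.05859637500638841 yaw0-1 -71.0168392125693
big [ 0.6098 -0.1862  0.0494] [0. 0.] len 0.1177906170509607 0.06693384568456417 yaw0-1 -86.2144255446923
bar (array([ 0.59812263, -0.05105159,  0.20046038]), [np.float64(0.02732027215098615), np.float64(0.027320272150986143)])
bar (array([ 0.54852813, -0.00942538,  0.10737403]), [np.float64(0.030985837674433962), np.float64(0.030985837674433987)])
bar (array([ 0.57375747, -0.03074389,  0.15394941]), [np.float64(0.00027704240041958683), np.float64(0.00027704240041949473)])
[0.57082388 0.0674629  1.58982961 0.44697223] [91.09052707 25.60962224] [ 1.   0.9  0.6 -0.2  0.7 -0.8  0.1  1.1  1.3 -0.7  1.   0.  -1.8 -1. ]
long [np.float64(0.5188333019562996), np.float64(0.06647322385560646), np.float64(0.018)]
wide [np.float64(0.6148159137109355), np.float64(0.06830030917349543), np.float64(0.018)]
hinge [np.float64(0.5695677621673454), np.float64(0.13345094065077512), np.float64(0.0765)]
```

Request:
apply_moves:
  delta_pos:
    - [0.625, 0.5, 0.35]
    - [0.625, 0.5, 0.35]
    - [0.625, 0.5, 0.35]
    - [0.625, 0.5, 0.35]
    - [0.625, 0.5, 0.35]
    - [0.625, 0.5, 0.35]
    - [0.625, 0.5, 0.35]
    - [0.625, 0.5, 0.35]
  dr:
    - [0, 0, -0.81]
    - [0, 0, -0.81]
    - [0, 0, -0.81]
    - [0, 0, -0.81]
    - [0, 0, -0.81]
    - [0, 0, -0.81]
    - [0, 0, -0.81]
    - [0, 0, -0.81]
  jaw: [1, 1, 1, 1, 1, 1, 1, 1]

```text
time: 0.77
tool_pos: [0.4409, -0.2947, 0.3197]
tool_rot: [-3.141, 0.0, 0.001]
contact_force: [1.0, -1.4, 0.0]
opening: 0.0919
grip_force: 0.0
```

Request:
apply_moves:
  delta_pos:
    - [0, 0, 0]
    - [0, 0, 0]
  dr:
    - [0, 0, 0]
    - [0, 0, 0]
  jaw: [1, 1]

```text
time: 0.93
tool_pos: [0.4412, -0.2951, 0.3193]
tool_rot: [3.141, -0.001, 0.005]
contact_force: [-0.1, -0.6, -0.4]
opening: 0.0918
grip_force: 0.0
```

```bash
python3 - <<'E'
from h import *
import json
o=telemetry.observe(); snap("wrist","pics/w0.png"); p=[o["tool_pos"].tolist(),o["tool_rot"].tolist()]; json.dump(p,open("w0.json","w")); print(p,o["time"])
E
```

```text
[[0.44116531629179456, -0.2951207831785097, 0.31932663040176074], [3.140785836409572, -0.0005474497896285069, 0.004789700471707237]] 0.9333
```

View pics/w0.png

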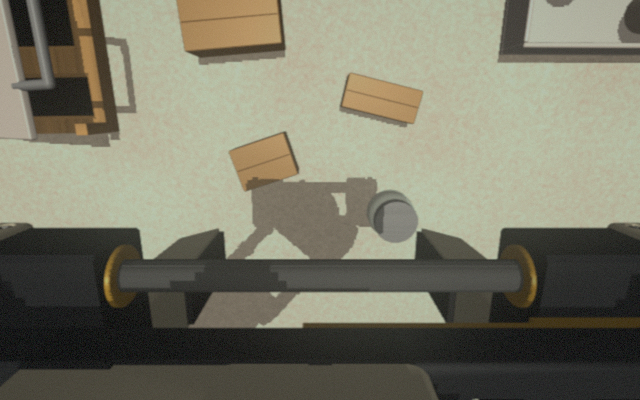

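The wrist view shows the slim carton's top at about (350,74), (423,90), (414,122), (342,104) and the wide carton's at (229,153), (285,133), (297,170), (246,189).

```bash
cat > m2.py <<'E'
from h import *
import json,itertools
pw=json.load(open("w0.json"))
t=lambda p:np.array(p)/3.3+[250,135]-.35
s=lambda p:np.array(p)/3.2+[140,165]-.35
for n,w,tp,sc in [("slim",[(350,74),(423,90),(414,122),(342,104)],[(627,218),(746,243),(737,297),(615,270)],(95,393)),("wide",[(229,153),(285,133),(297,170),(246,189)],[(429,347),(521,314),(545,384),(451,418)],(238,242))]:
    rw=ray("wrist",np.mean(w,0),pw); rt=ray("top",t(np.mean(tp,0))); rs=ray("scene",s(sc))
    print(n,"wt",tri(rw,rt),"ws",tri(rw,rs),"all",tri(rw,rt,rs))
    P=np.array([onz("wrist",p,.04,pw) for p in w]); d=P[1]-P[0]+P[2]-P[3];d2=P[3]-P[0]+P[2]-P[1]
    print(" w@.04",P.mean(0),np.linalg.norm(d)/2,np.linalg.norm(d2)/2,np.degrees(np.arctan2(d[1],d[0])),np.degrees(np.arctan2(d2[1],d2[0])),"top@.04",onz("top",t(np.mean(tp,0)),.04))
E
python3 m2.py
```

```text
slim wt (array([ 0.52026005, -0.37825725,  0.02860772]), [np.float64(0.0013805946916065443), np.float64(0.0013805946916065248)]) ws (array([ 0.52086487, -0.37753155,  0.03873444]), [np.float64(0.0011944026828524176), np.float64(0.001194402682852369)]) all (array([ 0.51957722, -0.3767826 ,  0.03697234]), [np.float64(0.001831181747366983), np.float64(0.0016745511619968665), np.float64(0.001606713247889265)])
 w@.04 [ 0.52105725 -0.37644722  0.04      ] 0.09795955082257103 0.04005328832251043 -102.3084283952385 166.8183559184867 top@.04 [ 0.51843555 -0.3742838   0.04      ]
wide wt (array([ 0.43405678, -0.21783707,  0.02843813]), [np.float64(0.0010938831057397268), np.float64(0.001093883105739669)]) ws (array([ 0.43626288, -0.21857194,  0.03580499]), [np.float64(0.00013059874600244157), np.float64(0.0001305987460022999)]) all (array([ 0.43438578, -0.21760687,  0.0335811 ]), [np.float64(0.0016379020159888536), np.float64(0.0013038752767008052), np.float64(0.0005005143358369481)])
 w@.04 [ 0.43642962 -0.21922038  0.04      ] 0.07867357912604851 0.05316238860442054 -69.83530373612881 -160.10510851430422 top@.04 [ 0.43342619 -0.21568285  0.04      ]
```

Request:
apply_moves:
  delta_pos:
    - [0.32, 0.65, 0]
    - [0.32, 0.65, 0]
    - [0.32, 0.65, 0]
    - [0.32, 0.65, 0]
    - [0.32, 0.65, 0]
    - [0.32, 0.65, 0]
    - [0.32, 0.65, 0]
    - [0.32, 0.65, 0]
  dr:
    - [0, 0, 0]
    - [0, 0, 0]
    - [0, 0, 0]
    - [0, 0, 0]
    - [0, 0, 0]
    - [0, 0, 0]
    - [0, 0, 0]
    - [0, 0, 0]
  jaw: [0.4, 0.4, 0.4, 0.4, 0.4, 0.4, 0.4, 0.4]
  force: 25

```text
time: 1.65
tool_pos: [0.5689, -0.0318, 0.3173]
tool_rot: [-3.139, 0.002, 0.005]
contact_force: [-0.4, 0.7, 0.4]
opening: 0.0429
grip_force: 0.0
```

```bash
python3 - <<'E'
from h import *
import json
o=telemetry.observe(); snap("wrist","pics/w1.png"); p=[o["tool_pos"].tolist(),o["tool_rot"].tolist()]; json.dump(p,open("w1.json","w")); print(p,o["time"],o["opening"])
E
```

```text
[[0.5689324407175697, -0.03178845094821094, 0.3173238745174091], [-3.1387188961143817, 0.00195653951507313, 0.004892178873633357]] 1.65 0.042898411826786075
```

View pics/w1.png

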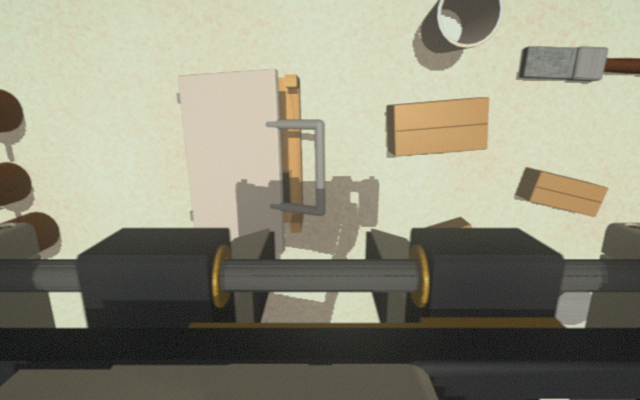

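In this view the bar is the vertical segment at u≈320, v≈123–212, between the fingers sideways.

```bash
python3 - <<'E'
from h import *
import json
pw=json.load(open("w1.json"));t=lambda p:np.array(p)/3.3+[250,135]-.35
s=lambda p:np.array(p)/3.2+[140,165]-.35
a=ray("wrist",(320,167),pw);b=ray("top",t((260,177)));c=ray("scene",s((539,99)))
print(tri(a,b),tri(a,c),tri(a,b,c))
for v in (123,212):print(onz("wrist",(320,v),.155,pw))
for v in (124,205):print(onz("wrist",(180,100),.076,pw))
E
```

```text
(array([ 0.5744422 , -0.03134311,  0.14547866]), [np.float64(0.00012179085123265821), np.float64(0.00012179085123270548)]) (array([ 0.57585564, -0.03152755,  0.15531096]), [np.float64(0.00039459696558408273), np.float64(0.0003945969655841641)]) (array([ 0.57464332, -0.03104516,  0.15408456]), [np.float64(0.001272537972732726), np.float64(0.0010656712941067238), np.float64(0.00038194678417254247)])
[ 0.62057931 -0.03099586  0.155     ]
[ 0.52753009 -0.03149847  0.155     ]
[0.64326773 0.13779931 0.076     ]
[0.64326773 0.13779931 0.076     ]
```

Request:
apply_moves:
  delta_pos:
    - [0.0125, 0, -0.1]
    - [0.0125, 0, -0.2]
    - [0.0125, 0, -0.3]
    - [0.0125, 0, -0.38]
    - [0.0125, 0, -0.43]
    - [0.0125, 0, -0.45]
    - [0.0125, 0, -0.45]
    - [0.0125, 0, -0.45]
  dr:
    - [0, 0, 0]
    - [0, 0, 0]
    - [0, 0, 0]
    - [0, 0, 0]
    - [0, 0, 0]
    - [0, 0, 0]
    - [0, 0, 0]
    - [0, 0, 0]
  jaw: [0.3, 0.3, 0.3, 0.3, 0.3, 0.3, 0.3, 0.3]

```text
time: 2.37
tool_pos: [0.573, -0.0379, 0.1398]
tool_rot: [3.141, -0.001, -0.001]
contact_force: [0.8, 0.4, 0.4]
opening: 0.0275
grip_force: 0.0
```

Request:
apply_moves:
  delta_pos:
    - [0, 0, 0]
    - [0, 0, 0]
    - [0, 0, 0]
    - [0, 0, 0]
  dr:
    - [0, 0, 0]
    - [0, 0, 0]
    - [0, 0, 0]
    - [0, 0, 0]
  jaw: [0, 0, 0, 0]
  force: 25

```text
time: 2.7
tool_pos: [0.5733, -0.0364, 0.14]
tool_rot: [3.141, -0.002, 0.001]
contact_force: [0.3, 0.8, 0.0]
opening: 0.0056
grip_force: 0.0
```

The jaws closed to 5.6 mm with no force, so they missed the bar. I'll look at both views in one picture.

```bash
python3 - <<'E'
from h import *
import json
o=telemetry.observe();print(o["tool_pos"],o["opening"],o["grip_force"]);json.dump([o["tool_pos"].tolist(),o["tool_rot"].tolist()],open("w2.json","w"))
w=snap("wrist","pics/w2.png");s=snap("scene","pics/s2.png");t=snap("top","pics/t2.png")
A=cv2.resize(s[130:290,240:440],(500,400),interpolation=cv2.INTER_CUBIC)
C=cv2.resize(t[140:250,230:380],(300,220),interpolation=cv2.INTER_CUBIC)
B=np.zeros((600,800,3),np.uint8);B[:400,:500]=A;B[:220,500:]=C;B[400:,:320]=cv2.resize(w,(320,200));B[240:600,500:800]=cv2.resize(w[80:280,230:397],(300,360))
cv2.imwrite("pics/m2.png",B[:,:,::-1])
E
```

```text
[ 0.57329363 -0.03642751  0.14002837] 0.005591324276132572 0.0
```

View pics/m2.png

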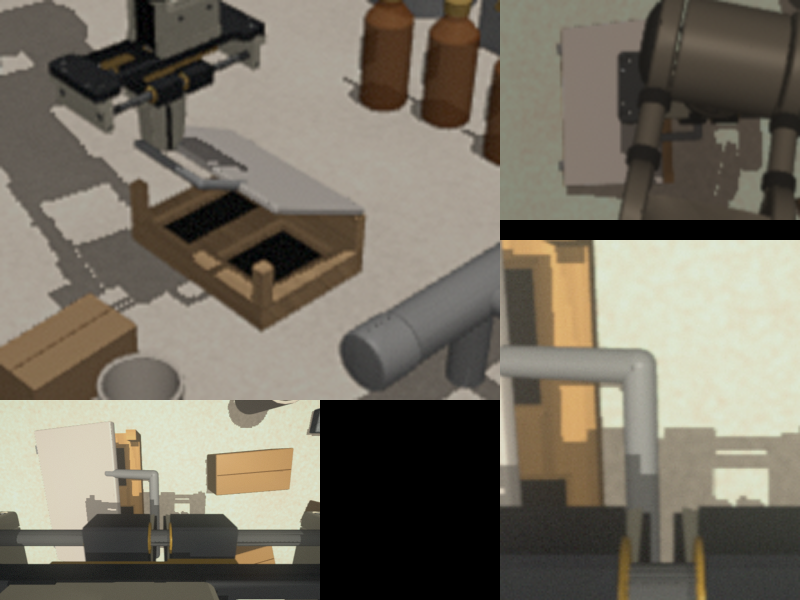

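The fingertips stopped just above the bar, which passes underneath them near the centre at crop (642,500). So the bar is lower than I estimated, and I'll triangulate again from the two wrist views.

```bash
python3 - <<'E'
from h import *
import json
p1=json.load(open("w1.json"));p2=json.load(open("w2.json"))
a=ray("wrist",(320,123),p1);b=ray("wrist",(309.5,147.5),p2);print(tri(a,b))
c=ray("scene",np.array((205,185))/2.5+[240,130]);print(tri(b,c),tri(a,c),tri(a,b,c))
print(tri(ray("wrist",(320,123),p1),ray("top",np.array((262,114))/3.3+[250,135]-.35)))
E
```

```text
(array([ 0.62078676, -0.0309394 ,  0.15905525]), [np.float64(6.790746989251125e-05), np.float64(6.790746989246952e-05)])
(array([ 0.62123256, -0.02972658,  0.15448405]), [np.float64(0.0013700683363214873), np.float64(0.0013700683363214857)]) (array([ 0.62147081, -0.02994527,  0.15465945]), [np.float64(0.0013845106542098615), np.float64(0.0013845106542099118)]) (array([ 0.62105697, -0.03018551,  0.1546114 ]), [np.float64(0.0009465879800247039), np.float64(0.0009191667975561526), np.float64(0.0018355514920748515)])
(array([ 0.62000627, -0.03205789,  0.15017764]), [np.float64(0.0011316658548163093), np.float64(0.0011316658548163056)])
```

```bash
python3 - <<'E'
import cv2,numpy as np
a=cv2.imread("pics/scene0.png",0);b=cv2.imread("pics/s2.png",0)
for (x,y,r) in [(368,208,10),(322,204,7),(345,250,10)]:
    t=a[y-r:y+r,x-r:x+r]; s=b[y-r-12:y+r+12,x-r-12:x+r+12]; m=cv2.matchTemplate(s,t,cv2.TM_CCOEFF_NORMED); print(cv2.minMaxLoc(m)[1],np.array(cv2.minMaxLoc(m)[3])-12)
print(a[195:215,318],b[195:215,318])
A=cv2.imread("pics/s2.png")[165:225,260:360];cv2.imwrite("pics/z.png",cv2.resize(A,(800,480),interpolation=cv2.INTER_CUBIC))
E
```

```text
0.9992521405220032 [0 0]
0.9924083352088928 [0 0]
0.9985708594322205 [0 0]
[126 146 156 154 141 118 110 101  82  60  56  65  65  70  74  75  70  63
  47  19] [122 151 162 160 144 120 115 104  87  63  58  66  69  72  80  80  70  65
  51  18]
```

View pics/z.png

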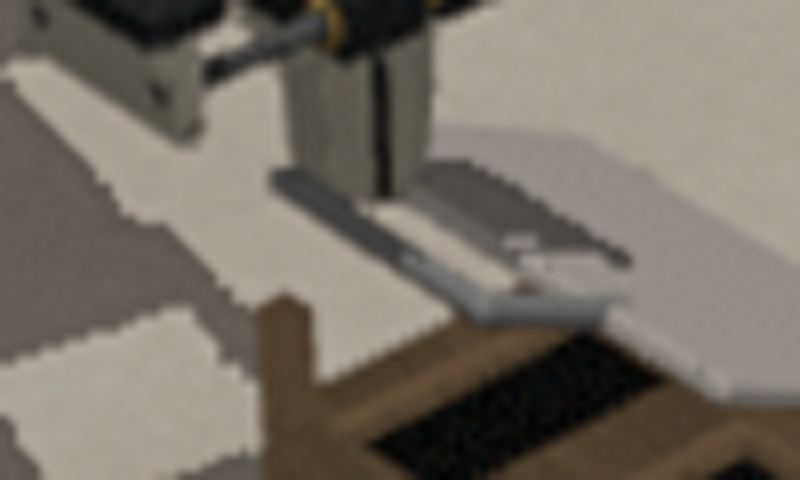

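```bash
python3 - <<'E'
from h import *
import json
p2=json.load(open("w2.json"))
P=np.array([[.5733,-.0364,.14],[.5733,-.0304,.155],[.5733,-.0304,.135],[.5733,-.0304,.115]])
print((proj("scene",P)-[260,165])*8)
for z in (.155,.135,.115):print(onz("wrist",(310.5,190),z,p2))
E
```

```text
[[368.93270576 290.81375825]
 [383.59315382 240.65394022]
 [385.34385803 297.33826424]
 [387.06232249 352.97872903]]
[ 0.59787568 -0.03115929  0.155     ]
[ 0.59322199 -0.03063407  0.135     ]
[ 0.58856831 -0.03010886  0.115     ]
```

The fingertips show about 35 mm higher than the reported TCP in both the scene and wrist views, and the bar hasn't moved. I'll open, re-centre and go about 36 mm deeper, then grip.

Request:
apply_moves:
  delta_pos:
    - [0, 0.014, 0]
    - [0, 0.014, 0]
    - [0, 0.014, 0]
    - [0, 0.014, 0]
    - [0, 0.014, -0.03]
    - [0, 0.014, -0.06]
    - [0, 0.014, -0.09]
    - [0, 0.014, -0.09]
  dr:
    - [0, 0, 0]
    - [0, 0, 0]
    - [0, 0, 0]
    - [0, 0, 0]
    - [0, 0, 0]
    - [0, 0, 0]
    - [0, 0, 0]
    - [0, 0, 0]
  jaw: [0.3, 0.3, 0.3, 0.3, 0.3, 0.3, 0.3, 0.3]

```text
time: 3.52
tool_pos: [0.5713, -0.0305, 0.1008]
tool_rot: [-3.141, 0.004, 0.001]
contact_force: [0.2, 0.4, -0.4]
opening: 0.0275
grip_force: 0.0
```

Request:
apply_moves:
  delta_pos:
    - [0, 0, 0]
    - [0, 0, 0]
    - [0, 0, 0]
    - [0, 0, 0]
    - [0, 0, 0]
  dr:
    - [0, 0, 0]
    - [0, 0, 0]
    - [0, 0, 0]
    - [0, 0, 0]
    - [0, 0, 0]
  jaw: [0, 0, 0, 0, 0]
  force: 25

```text
time: 3.93
tool_pos: [0.5734, -0.0308, 0.1039]
tool_rot: [3.141, -0.002, 0.001]
contact_force: [0.2, 0.0, 1.6]
opening: 0.0089
grip_force: 25.0
```

Request:
apply_moves:
  delta_pos:
    - [0, 0.02, 0.036]
    - [0, 0.046, 0.074]
    - [0, 0.076, 0.109]
    - [0, 0.109, 0.141]
    - [0, 0.145, 0.17]
    - [0, 0.183, 0.195]
    - [0, 0.183, 0.195]
    - [0, 0.183, 0.195]
  dr:
    - [0, 0, 0]
    - [0, 0, 0]
    - [0, 0, 0]
    - [0, 0, 0]
    - [0, 0, 0]
    - [0, 0, 0]
    - [0, 0, 0]
    - [0, 0, 0]
  jaw: [0, 0, 0, 0, 0, 0, 0, 0]

```text
time: 4.6
tool_pos: [0.5721, 0.0429, 0.1822]
tool_rot: [3.141, 0.0, 0.002]
contact_force: [-4.8, -1.2, 5.0]
opening: 0.0086
grip_force: 25.0
```

Request:
apply_moves:
  delta_pos:
    - [0, 0.041, 0.021]
    - [0, 0.084, 0.038]
    - [0, 0.128, 0.05]
    - [0, 0.196, 0.06]
    - [0, 0.265, 0.06]
    - [0, 0.333, 0.049]
    - [0, 0.4, 0.028]
    - [0, 0.4, 0.028]
  dr:
    - [0, 0, 0]
    - [0, 0, 0]
    - [0, 0, 0]
    - [0, 0, 0]
    - [0, 0, 0]
    - [0, 0, 0]
    - [0, 0, 0]
    - [0, 0, 0]
  jaw: [0, 0, 0, 0, 0, 0, 0, 0]

```text
time: 5.27
tool_pos: [0.5712, 0.207, 0.1912]
tool_rot: [-3.139, 0.002, 0.005]
contact_force: [-4.6, 4.2, 3.3]
opening: 0.0092
grip_force: 24.9
```

Request:
apply_moves:
  delta_pos:
    - [0, 0, 0]
    - [0, 0, 0]
    - [0, 0, 0]
  dr:
    - [0, 0, 0]
    - [0, 0, 0]
    - [0, 0, 0]
  jaw: [0, 0, 0]

```text
time: 5.52
tool_pos: [0.5713, 0.2041, 0.1925]
tool_rot: [-3.139, 0.003, 0.002]
contact_force: [-6.7, 4.9, 3.3]
opening: 0.0088
grip_force: 24.9
```

Request:
apply_moves:
  delta_pos:
    - [0, 0, 0]
    - [0, 0, 0]
    - [0, 0, 0]
    - [0, 0, 0.0]
    - [0, 0, 0.1]
    - [0, 0, 0.2]
    - [0, 0, 0.3]
    - [0, -0.05, 0.35]
  dr:
    - [0, 0, 0]
    - [0, 0, 0]
    - [0, 0, 0]
    - [0, 0, 0]
    - [0, 0, 0]
    - [0, 0, 0]
    - [0, 0, 0]
    - [0, 0, 0]
  jaw: [0.35, 0.35, 0.35, 0.35, 0.35, 0.35, 0.35, 0.35]

```text
time: 6.18
tool_pos: [0.5737, 0.1847, 0.3375]
tool_rot: [-3.139, -0.007, 0.004]
contact_force: [1.2, 0.6, 0.1]
opening: 0.0317
grip_force: 0.0
```

Request:
apply_moves:
  delta_pos:
    - [-0.06, -0.8, 0]
    - [-0.06, -0.8, 0]
    - [-0.06, -0.8, 0]
    - [-0.06, -0.8, 0]
    - [-0.06, -0.8, 0]
    - [-0.06, -0.8, 0]
    - [-0.06, -0.8, 0]
    - [-0.06, -0.8, 0]
  dr:
    - [0, 0, 1]
    - [0, 0, 1]
    - [0, 0, 1]
    - [0, 0, 1]
    - [0, 0, 1]
    - [0, 0, 1]
    - [0, 0, 1]
    - [0, 0, 1]
  jaw: [0.9, 0.9, 0.9, 0.9, 0.9, 0.9, 0.9, 0.9]

```text
time: 6.85
tool_pos: [0.5483, -0.1399, 0.3325]
tool_rot: [3.141, -0.0, 0.5]
contact_force: [0.8, 0.0, 0.9]
opening: 0.0803
grip_force: 0.0
```

Request:
apply_moves:
  delta_pos:
    - [-0.05, -0.55, 0]
    - [-0.05, -0.55, 0]
    - [-0.05, -0.55, 0]
    - [-0.05, -0.55, 0]
    - [-0.05, -0.55, 0]
    - [-0.05, -0.55, 0]
    - [-0.05, -0.55, 0]
    - [-0.05, -0.55, 0]
  dr:
    - [0, 0, 0.9]
    - [0, 0, 0.9]
    - [0, 0, 0.9]
    - [0, 0, 0.9]
    - [0, 0, 0.9]
    - [0, 0, 0.9]
    - [0, 0, 0.9]
    - [0, 0, 0.9]
  jaw: [0.75, 0.75, 0.75, 0.75, 0.75, 0.75, 0.75, 0.75]

```text
time: 7.52
tool_pos: [0.5283, -0.3588, 0.3314]
tool_rot: [-3.141, -0.0, 0.948]
contact_force: [0.1, -0.5, 0.5]
opening: 0.0688
grip_force: 0.0
```

Request:
apply_moves:
  delta_pos:
    - [-0.02, -0.045, -0.1]
    - [-0.02, -0.045, -0.2]
    - [-0.02, -0.045, -0.3]
    - [-0.02, -0.045, -0.4]
    - [-0.02, -0.045, -0.4]
    - [-0.02, -0.045, -0.4]
    - [-0.02, -0.045, -0.4]
  dr:
    - [0, 0, 0.81]
    - [0, 0, 0.81]
    - [0, 0, 0.81]
    - [0, 0, 0.81]
    - [0, 0, 0.81]
    - [0, 0, 0.81]
    - [0, 0, 0.81]
  jaw: [0.75, 0.75, 0.75, 0.75, 0.75, 0.75, 0.75]

```text
time: 8.1
tool_pos: [0.5225, -0.3757, 0.1756]
tool_rot: [3.137, 0.002, 1.356]
contact_force: [0.5, 0.1, 0.3]
opening: 0.0686
grip_force: 0.0
```

```bash
python3 - <<'E'
from h import *
import json
o=telemetry.observe(); w=snap("wrist","pics/w3.png"); json.dump([o["tool_pos"].tolist(),o["tool_rot"].tolist()],open("w3.json","w")); print(o["tool_pos"],o["tool_rot"])
s=snap("scene","pics/s3.png");t=snap("top","pics/t3.png")
B=np.zeros((600,800,3),np.uint8);B[:400,:640]=w
B[400:,:320]=cv2.resize(s[150:290,240:464],(320,200),interpolation=cv2.INTER_CUBIC);B[400:,320:560]=cv2.resize(t[140:240,225:345],(240,200),interpolation=cv2.INTER_CUBIC)
cv2.imwrite("pics/m3.png",B[:,:,::-1])
E
```

```text
[ 0.52248785 -0.37571885  0.17558669] [3.13739140e+00 2.25186772e-03 1.35564538e+00]
```

View pics/m3.png

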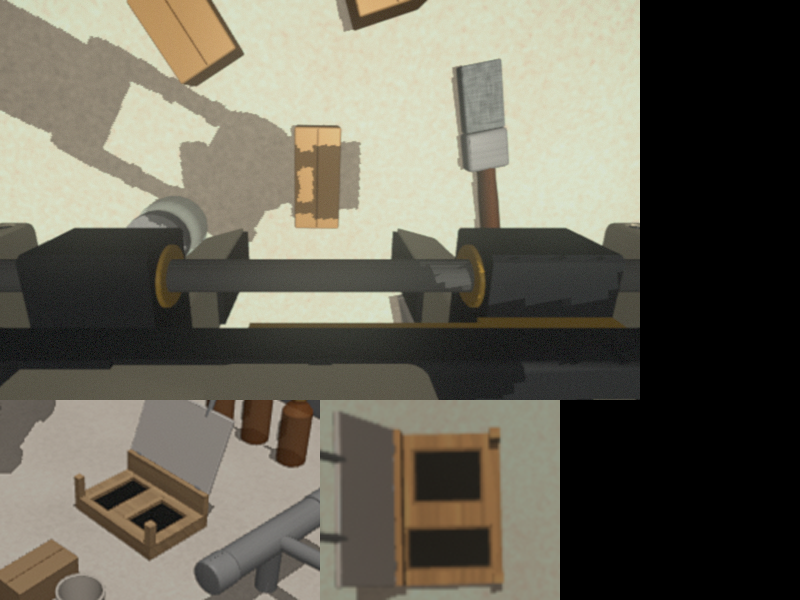

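The cover now stands open and both dark recess floors are clear. The slim carton is square in the wrist view, with its top at (294–341, 126–227). I'll measure the recesses by thresholding the dark floors and re-measure the slim carton.

```bash
python3 - <<'E'
from h import *
import json
p=json.load(open("w3.json"));t=lambda q:np.array(q)/3.3+[250,135]-.35
c=(317.5,176.5)
print("slim wrist@.04",onz("wrist",c,.04,p),tri(ray("wrist",c,p),ray("top",t((681,257)))))
P=[onz("wrist",q,.04,p) for q in [(294,126),(341,126),(341,227),(294,227)]];print(np.linalg.norm(P[0]-P[1]),np.linalg.norm(P[1]-P[2]),np.degrees(np.arctan2(*(P[1]-P[2])[[1,0]])))
cs={}
for n,f,(x0,y0,x1,y1) in [("top","t3",(262,155,325,240)),("scene","s3",(290,190,400,260))]:
    g=cv2.imread(f"pics/{f}.png")[y0:y1,x0:x1].max(2); m=(g<45).astype(np.uint8)
    nn,l,st,ce=cv2.connectedComponentsWithStats(m)
    for i in range(1,nn):
        if st[i,4]>150:
            r=cv2.minAreaRect(np.argwhere(l==i)[:,::-1].astype(np.float32)); q=np.array(ce[i])+[x0,y0]
            print(n,st[i],q,"world@.018",onz(n,q,.018),onz(n,np.array(r[0])+[x0,y0],.018),r)
E
```

```text
slim wrist@.04 [ 0.52182128 -0.37336131  0.04      ] (array([ 0.52010758, -0.37519304,  0.03456798]), [np.float64(0.0016582159809613438), np.float64(0.001658215980961164)])
0.04363955820953514 0.0991208754613172 78.5672987636834
top [ 11  11  32  24 709] [288.4090268  177.45416079] world@.018 [0.61665779 0.06812686 0.018     ] [0.61659923 0.06812357 0.018     ] ((26.41033935546875, 22.475862503051758), (23.19519805908203, 30.476730346679688), 86.633544921875)
top [  8  50  39  18 672] [289.07589286 213.4077381 ] world@.018 [0.52027772 0.06672013 0.018     ] [0.52003351 0.06692295 0.018     ] ((27.0, 58.5), (17.0, 38.0), 90.0)
scene [ 17  17  35  20 288] [323.93402778 215.97916667] world@.018 [0.51575009 0.065623   0.018     ] [0.5158548  0.06572917 0.018     ] ((33.99021911621094, 25.98131561279297), (9.491052627563477, 33.83032989501953), 62.35402297973633)
scene [ 42  33  36  19 320] [350.246875 231.384375] world@.018 [0.61035844 0.07302376 0.018     ] [0.61252947 0.068462   0.018     ] ((59.499996185302734, 42.5), (15.722312927246094, 32.16290283203125), 61.38954162597656)
```

Request:
apply_moves:
  delta_pos:
    - [-0.0025, 0.005, -0.1]
    - [-0.0025, 0.005, -0.2]
    - [-0.0025, 0.005, -0.29]
    - [-0.0025, 0.005, -0.37]
    - [-0.0025, 0.005, -0.43]
    - [-0.0025, 0.005, -0.47]
    - [-0.0025, 0.005, -0.485]
    - [-0.0025, 0.005, -0.485]
  dr:
    - [0, 0, 0]
    - [0, 0, 0]
    - [0, 0, 0]
    - [0, 0, 0]
    - [0, 0, 0]
    - [0, 0, 0]
    - [0, 0, 0]
    - [0, 0, 0]
  jaw: [0.75, 0.75, 0.75, 0.75, 0.75, 0.75, 0.75, 0.75]

```text
time: 8.92
tool_pos: [0.52, -0.3736, -0.0219]
tool_rot: [-3.141, -0.0, 1.356]
contact_force: [-0.5, 0.4, 0.9]
opening: 0.0693
grip_force: 0.0
```

Request:
apply_moves:
  delta_pos:
    - [0, 0, -0.005]
    - [0, 0, -0.01]
    - [0, 0, -0.015]
    - [0, 0, -0.015]
  dr:
    - [0, 0, 0]
    - [0, 0, 0]
    - [0, 0, 0]
    - [0, 0, 0]
  jaw: [0.75, 0.75, 0.75, 0.75]

```text
time: 9.25
tool_pos: [0.5202, -0.3739, -0.027]
tool_rot: [3.14, 0.001, 1.356]
contact_force: [0.3, 0.0, 0.6]
opening: 0.0687
grip_force: 0.0
```

Request:
apply_moves:
  delta_pos:
    - [0, 0, -0.005]
    - [0, 0, -0.01]
    - [0, 0, -0.01]
  dr:
    - [0, 0, 0]
    - [0, 0, 0]
    - [0, 0, 0]
  jaw: [0.75, 0.75, 0.75]

```text
time: 9.5
tool_pos: [0.5197, -0.3734, -0.032]
tool_rot: [-3.141, -0.0, 1.356]
contact_force: [-0.3, 0.2, -0.5]
opening: 0.0685
grip_force: 0.0
```

Request:
apply_moves:
  delta_pos:
    - [0, 0, -0.005]
    - [0, 0, -0.0075]
    - [0, 0, -0.0075]
  dr:
    - [0, 0, 0]
    - [0, 0, 0]
    - [0, 0, 0]
  jaw: [0.75, 0.75, 0.75]

```text
time: 9.75
tool_pos: [0.5197, -0.3734, -0.0351]
tool_rot: [-3.141, -0.0, 1.356]
contact_force: [-0.0, -0.3, -0.3]
opening: 0.069
grip_force: 0.0
```

Request:
apply_moves:
  delta_pos:
    - [0, 0, -0.005]
    - [0, 0, -0.0075]
    - [0, 0, -0.0075]
  dr:
    - [0, 0, 0]
    - [0, 0, 0]
    - [0, 0, 0]
  jaw: [0.75, 0.75, 0.75]

```text
time: 10.0
tool_pos: [0.5199, -0.3736, -0.0376]
tool_rot: [3.141, 0.0, 1.356]
contact_force: [-0.4, 0.4, 2.2]
opening: 0.0688
grip_force: 1.3
```

Request:
apply_moves:
  delta_pos:
    - [0, 0, -0.005]
    - [0, 0, -0.0075]
    - [0, 0, -0.0075]
  dr:
    - [0, 0, 0]
    - [0, 0, 0]
    - [0, 0, 0]
  jaw: [0.75, 0.75, 0.75]

```text
time: 10.25
tool_pos: [0.52, -0.3737, -0.0377]
tool_rot: [3.141, 0.001, 1.356]
contact_force: [-6.7, 6.2, 21.7]
opening: 0.0691
grip_force: 10.6
```

Contact with the counter comes at a reported z of -0.0375, so the real tips sit 37.5 mm behind the reported TCP. I'll raise to a tip height of about 17 mm and grip.

Request:
apply_moves:
  delta_pos:
    - [0, 0, 0.05]
    - [0, 0, 0.05]
    - [0, 0, 0.05]
    - [0, 0, 0.05]
    - [0, 0, 0.05]
    - [0, 0, 0.05]
    - [0, 0, 0.05]
    - [0, 0, 0.05]
  dr:
    - [0, 0, 0]
    - [0, 0, 0]
    - [0, 0, 0]
    - [0, 0, 0]
    - [0, 0, 0]
    - [0, 0, 0]
    - [0, 0, 0]
    - [0, 0, 0]
  jaw: [0.75, 0.75, 0.2, 0.2, 0.2, 0.2, 0.2, 0.2]
  force: 20

```text
time: 10.92
tool_pos: [0.5195, -0.3732, -0.0215]
tool_rot: [-3.14, -0.001, 1.356]
contact_force: [-0.4, 0.3, -1.0]
opening: 0.0438
grip_force: 20.0
```

Request:
apply_moves:
  delta_pos:
    - [0, 0, 0]
    - [0, 0, 0]
    - [0, 0, 0.1]
    - [0, 0, 0.2]
    - [0, 0, 0.3]
    - [0, 0, 0.4]
    - [0, 0, 0.5]
    - [0, 0, 0.5]
  dr:
    - [0, 0, 0]
    - [0, 0, 0]
    - [0, 0, 0]
    - [0, 0, 0]
    - [0, 0, 0]
    - [0, 0, 0]
    - [0, 0, 0]
    - [0, 0, 0]
  jaw: [0.2, 0.2, 0.2, 0.2, 0.2, 0.2, 0.2, 0.2]

```text
time: 11.58
tool_pos: [0.523, -0.3763, 0.1891]
tool_rot: [3.128, 0.008, 1.356]
contact_force: [0.8, -0.1, -0.5]
opening: 0.0443
grip_force: 20.0
```

Request:
apply_moves:
  delta_pos:
    - [0, 0.82, 0.05]
    - [0, 0.82, 0.05]
    - [0, 0.82, 0.05]
    - [0, 0.82, 0.05]
    - [0, 0.82, 0.05]
    - [0, 0.82, 0.05]
    - [0, 0.82, 0.05]
    - [0, 0.82, 0.05]
  dr:
    - [0, 0, 0.464]
    - [0, 0, 0.464]
    - [0, 0, 0.464]
    - [0, 0, 0.464]
    - [0, 0, 0.464]
    - [0, 0, 0.464]
    - [0, 0, 0.464]
    - [0, 0, 0.464]
  jaw: [0.2, 0.2, 0.2, 0.2, 0.2, 0.2, 0.2, 0.2]

```text
time: 12.25
tool_pos: [0.5193, -0.0431, 0.1994]
tool_rot: [3.141, -0.0, 1.588]
contact_force: [1.3, 0.1, -1.5]
opening: 0.0438
grip_force: 20.0
```

Request:
apply_moves:
  delta_pos:
    - [0, 0, 0]
    - [0, 0, 0]
    - [0, 0, 0]
  dr:
    - [0, 0, 0]
    - [0, 0, 0]
    - [0, 0, 0]
  jaw: [0.2, 0.2, 0.2]

```text
time: 12.5
tool_pos: [0.5199, -0.0459, 0.1992]
tool_rot: [3.141, 0.001, 1.589]
contact_force: [1.0, -0.1, -1.1]
opening: 0.0436
grip_force: 20.0
```

```bash
python3 - <<'E'
from h import *
import json
o=telemetry.observe(); w=snap("wrist","pics/w4.png"); p=[o["tool_pos"].tolist(),o["tool_rot"].tolist()];json.dump(p,open("w4.json","w")); print(p)
g=w.max(2); m=(g<40).astype(np.uint8); m[215:]=0
nn,l,st,ce=cv2.connectedComponentsWithStats(m)
for i in range(1,nn):
    if st[i,4]>300:
        r=cv2.minAreaRect(np.argwhere(l==i)[:,::-1].astype(np.float32)); print(st[i],ce[i],r[0],r[1],r[2],onz("wrist",r[0],.018,p))
cv2.imwrite("pics/w4v.png",w[:,:,::-1])
E
```

```text
[[0.5198671769079318, -0.045899476797270744, 0.1991529343155382], [3.141484593087287, 0.0006197647131283013, 1.5885079991153284]]
```

View pics/w4v.png

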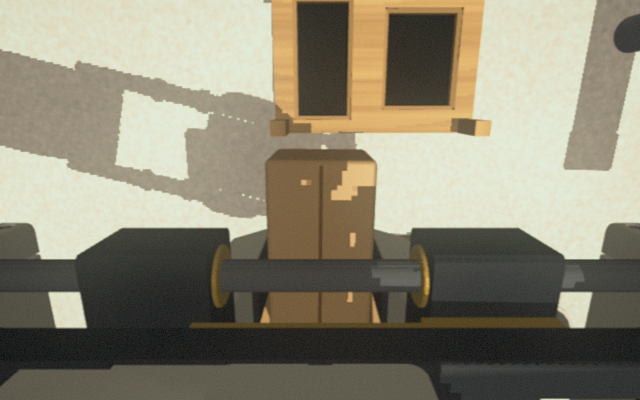

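The long recess floor shows at about u 297–350 with its near end at v≈117, and the wide one at about (388–456, 12–107). The held carton is centred in the jaws at u≈320. I'll extract exact edges in code.

```bash
cat > m5.py <<'E'
from h import *
import json
w=cv2.imread("pics/w4.png");g=w.max(2).astype(int);p=json.load(open("w4.json"))
print(g[60,286:362]);print(g[100:130,322]);print(g[0:10,322]); print(g[60,378:470]);print(g[100:122,420]);print(g[4:24,420])
E
python3 m5.py
```

```text
[220 221 219 221 220 221 217 210 199 200 189 144  91  65  62  61  64  60
  66  63  65  61  59  54  60  61  63  62  59  59  63  64  58  64  61  60
  56  59  59  63  56  57  58  57  56  59  62  60  63  57  60  59  62  55
  62  56  59  58  60  55  60 104 156 176 173 178 199 214 217 218 218 217
 217 218 219 218]
[ 66  66  66  69  70  71  66  70  70  70  68  70  69  68  65 105 179 194
 189 188 217 221 223 222 223 222 222 219 214 213]
[172 127  89  66  56  48  45  47  51  50]
[221 221 219 220 218 210 199 189 140  87  57  54  55  61  51  55  55  62
  52  52  56  52  55  58  53  54  54  61  50  53  51  53  54  54  54  50
  59  56  55  48  51  54  56  51  53  51  51  51  52  51  54  57  49  54
  54  53  50  52  55  53  49  55  55  51  60  50  54  54  52  55  55  53
  58  74 100 138 168 179 172 164 181 220 227 230 225 228 227 228 227 229
 227 228]
[ 67  69  71  67  68 110 181 199 193 191 214 221 224 225 228 229 228 229
 228 227 225 226]
[221 224 220 195 172 176 172 177 161 108  77  56  44  46  49  46  47  46
  49  50]
```

```bash
cat >> m5.py <<'E'
print()
for n,u0,u1,v0,v1 in [("long",297.5,347.2,1.3,115.2),("wide",387,452.5,13.3,105.2)]:
    P=np.array([onz("wrist",q,.018,p) for q in [(u0,v0),(u1,v0),(u1,v1),(u0,v1)]])
    print(n,P.mean(0),np.linalg.norm(P[0]-P[1]),np.linalg.norm(P[1]-P[2]))
# tilt of edges
def edge(rows,lo,hi):
    out=[]
    for r in rows:
        x=g[r,lo:hi]; i=np.where(x<100)[0][0]; out.append(lo+i-(100-x[i])/(x[i-1]-x[i]))
    return out
r=np.arange(10,105,5)
for lo in (285,378):
    e=edge(r,lo,lo+40);k=np.polyfit(r,e,1);pr=r[[0,-1]];Q=[onz("wrist",(np.polyval(k,v),v),.018,p) for v in pr]; d=Q[0]-Q[1]; print("dir",np.degrees(np.arctan2(d[1],d[0])))
E
python3 m5.py | sed -n '/^$/,$p'
```

```text
long [0.5210092  0.06670475 0.018     ] 0.04827629690972644 0.10776396887368667
wide [0.61939082 0.06826423 0.018     ] 0.06414352797191626 0.08741247984895995
dir 91.23118914796162Traceback (most recent call last):
  File "m5.py", line 17, in <module>
    e=edge(r,lo,lo+40);k=np.polyfit(r,e,1);pr=r[[0,-1]];Q=[onz("wrist",(np.polyval(k,v),v),.018,p) for v in pr]; d=Q[0]-Q[1]; print("dir",np.degrees(np.arctan2(d[1],d[0])))
  File "m5.py", line 13, in edge
    x=g[r,lo:hi]; i=np.where(x<100)[0][0]; out.append(lo+i-(100-x[i])/(x[i-1]-x[i]))
                    ~~~~~~~~~~~~~~~~~~^^^
IndexError: index 0 is out of bounds for axis 0 with size 0
```

Request:
apply_moves:
  delta_pos:
    - [0.001, 0.1, 0]
    - [0.001, 0.2, 0]
    - [0.001, 0.281, 0]
    - [0.001, 0.281, -0.1]
    - [0.001, 0.281, -0.2]
    - [0.001, 0.281, -0.3]
    - [0.001, 0.281, -0.38]
    - [0.001, 0.281, -0.42]
  dr:
    - [0, 0, 0]
    - [0, 0, 0]
    - [0, 0, 0]
    - [0, 0, 0]
    - [0, 0, 0]
    - [0, 0, 0]
    - [0, 0, 0]
    - [0, 0, 0]
  jaw: [0.2, 0.2, 0.2, 0.2, 0.2, 0.2, 0.2, 0.2]

```text
time: 13.22
tool_pos: [0.5178, 0.0652, 0.0269]
tool_rot: [-3.135, 0.0, 1.585]
contact_force: [-0.1, 0.6, -0.5]
opening: 0.0441
grip_force: 20.0
```

Request:
apply_moves:
  delta_pos:
    - [0, 0, -0.01]
    - [0, 0, -0.01]
    - [0, 0, -0.01]
    - [0, 0, -0.01]
  dr:
    - [0, 0, 0]
    - [0, 0, 0]
    - [0, 0, 0]
    - [0, 0, 0]
  jaw: [0.2, 0.2, 0.2, 0.2]

```text
time: 13.55
tool_pos: [0.5217, 0.0662, 0.0288]
tool_rot: [3.138, 0.0, 1.587]
contact_force: [-0.1, 0.3, -0.9]
opening: 0.0439
grip_force: 20.0
```

Request:
apply_moves:
  delta_pos:
    - [-0.0025, 0, -0.01]
    - [-0.0025, 0, -0.02]
    - [-0.0025, 0, -0.03]
    - [-0.0025, 0, -0.04]
    - [-0.0025, 0, -0.05]
    - [-0.0025, 0, -0.06]
    - [-0.0025, 0, -0.065]
    - [-0.0025, 0, -0.065]
  dr:
    - [0, 0, 0]
    - [0, 0, 0]
    - [0, 0, 0]
    - [0, 0, 0]
    - [0, 0, 0]
    - [0, 0, 0]
    - [0, 0, 0]
    - [0, 0, 0]
  jaw: [0.2, 0.2, 0.2, 0.2, 0.2, 0.2, 0.2, 0.2]

```text
time: 14.22
tool_pos: [0.5188, 0.0669, 0.0006]
tool_rot: [-3.14, -0.0, 1.588]
contact_force: [0.9, 0.5, -1.6]
opening: 0.0435
grip_force: 20.0
```

Request:
apply_moves:
  delta_pos:
    - [0, 0, -0.004]
    - [0, 0, -0.007]
    - [0, 0, -0.01]
    - [0, 0, -0.01]
  dr:
    - [0, 0, 0]
    - [0, 0, 0]
    - [0, 0, 0]
    - [0, 0, 0]
  jaw: [0.2, 0.2, 0.2, 0.2]

```text
time: 14.55
tool_pos: [0.5192, 0.0669, -0.0029]
tool_rot: [-3.141, -0.0, 1.588]
contact_force: [-0.6, -0.5, -1.4]
opening: 0.0439
grip_force: 20.0
```

Request:
apply_moves:
  delta_pos:
    - [0, 0, -0.003]
    - [0, 0, -0.005]
    - [0, 0, -0.005]
  dr:
    - [0, 0, 0]
    - [0, 0, 0]
    - [0, 0, 0]
  jaw: [0.2, 0.2, 0.2]

```text
time: 14.8
tool_pos: [0.5195, 0.0669, -0.0037]
tool_rot: [3.141, 0.0, 1.588]
contact_force: [-2.0, -0.5, 8.5]
opening: 0.0441
grip_force: 20.0
```

Request:
apply_moves:
  delta_pos:
    - [0, 0, 0]
    - [0, 0, 0]
    - [0, 0, 0]
    - [0, 0, 0.05]
    - [0, 0, 0.15]
    - [0, 0, 0.25]
    - [0, 0, 0.35]
    - [0, 0, 0.45]
  dr:
    - [0, 0, 0]
    - [0, 0, 0]
    - [0, 0, 0]
    - [0, 0, 0]
    - [0, 0, 0]
    - [0, 0, 0]
    - [0, 0, 0]
    - [0, 0, 0]
  jaw: [0.6, 0.6, 0.6, 0.6, 0.6, 0.6, 0.6, 0.6]

```text
time: 15.47
tool_pos: [0.5188, 0.0669, 0.1771]
tool_rot: [-3.141, 0.0, 1.588]
contact_force: [0.5, -0.2, -0.4]
opening: 0.0551
grip_force: 0.0
```

Request:
apply_moves:
  delta_pos:
    - [-0.21, -0.715, 0.05]
    - [-0.21, -0.715, 0.05]
    - [-0.21, -0.715, 0.05]
    - [-0.21, -0.715, 0.05]
    - [-0.21, -0.715, 0.05]
    - [-0.21, -0.715, 0.05]
    - [-0.21, -0.715, 0.05]
    - [-0.21, -0.715, 0.05]
  dr:
    - [0, 0, 0.644]
    - [0, 0, 0.644]
    - [0, 0, 0.644]
    - [0, 0, 0.644]
    - [0, 0, 0.644]
    - [0, 0, 0.644]
    - [0, 0, 0.644]
    - [0, 0, 0.644]
  jaw: [0.9, 0.9, 0.9, 0.9, 0.9, 0.9, 0.9, 0.9]

```text
time: 16.13
tool_pos: [0.4339, -0.2236, 0.1956]
tool_rot: [-3.141, 0.002, 1.907]
contact_force: [-0.1, 0.0, 0.5]
opening: 0.0824
grip_force: 0.0
```

Request:
apply_moves:
  delta_pos:
    - [0, 0, 0]
    - [0, 0, 0]
    - [0, 0, 0]
  dr:
    - [0, 0, 0]
    - [0, 0, 0]
    - [0, 0, 0]
  jaw: [0.9, 0.9, 0.9]

```text
time: 16.38
tool_pos: [0.4353, -0.2183, 0.1951]
tool_rot: [3.141, -0.001, 1.91]
contact_force: [0.4, 0.3, -0.3]
opening: 0.0826
grip_force: 0.0
```

```bash
cat > m6.py <<'E'
from h import *
import json
o=telemetry.observe(); w=snap("wrist","pics/w6.png"); p=[o["tool_pos"].tolist(),o["tool_rot"].tolist()];print(p)
hsv=cv2.cvtColor(w,cv2.COLOR_RGB2HSV); 
m=((hsv[...,0]<22)&(hsv[...,1]>80)&(hsv[...,2]>60)).astype(np.uint8); m[215:]=0
nn,l,st,ce=cv2.connectedComponentsWithStats(m)
for i in range(1,nn):
    if st[i,4]>800:
        r=cv2.minAreaRect(np.argwhere(l==i)[:,::-1].astype(np.float32)); P=np.array([onz("wrist",q,.04,p) for q in cv2.boxPoints(r)]);d=P[1]-P[0];e=P[2]-P[1]
        print(st[i],r,P.mean(0),np.linalg.norm(d),np.linalg.norm(e),np.degrees(np.arctan2(d[1],d[0])),np.degrees(np.arctan2(e[1],e[0])))
E
python3 m6.py; python3 - <<'E'
from h import *
# seated slim check in top/scene: top-face colours
t=snap("top","pics/t6.png");s=snap("scene","pics/s6.png")
E
```

```text
[[0.43531685543023924, -0.21831497419726306, 0.1950608823376686], [3.1414479476919754, -0.000794403785736586, 1.9099263669139357]]
[ 481    0  159   49 4538] ((559.9999389648438, 23.999996185302734), (47.99999237060547, 157.99996948242188), 90.0) [ 0.59719845 -0.0120635   0.04      ] 0.14294936743513886 0.041425025110927556 19.46359664610276 -57.75690103611304
[ 291  132   59   80 4498] ((319.252197265625, 171.66897583007812), (58.46514129638672, 78.32275390625), 1.5481576919555664) [ 0.43460916 -0.216109    0.04      ] 0.08065565529292414 0.05776030310862479 106.71283493452951 17.9251441330758
[ 440  139  112   76 5596] ((495.765380859375, 184.52694702148438), (93.14356231689453, 86.21480560302734), 15.255118370056152) [ 0.61010668 -0.16863484  0.04      ] 0.08711111921906307 0.09583957440214179 99.47518244440582 4.808153643819883
```

Request:
apply_moves:
  delta_pos:
    - [-0.001, 0.005, -0.1]
    - [-0.001, 0.005, -0.2]
    - [-0.001, 0.005, -0.3]
    - [-0.001, 0.005, -0.4]
    - [-0.001, 0.005, -0.46]
    - [-0.001, 0.005, -0.51]
    - [-0.001, 0.005, -0.54]
    - [-0.001, 0.005, -0.54]
  dr:
    - [0, 0, -0.02]
    - [0, 0, -0.02]
    - [0, 0, -0.02]
    - [0, 0, -0.02]
    - [0, 0, -0.02]
    - [0, 0, -0.02]
    - [0, 0, -0.02]
    - [0, 0, -0.02]
  jaw: [0.9, 0.9, 0.9, 0.9, 0.9, 0.9, 0.9, 0.9]

```text
time: 17.2
tool_pos: [0.4336, -0.2151, -0.0231]
tool_rot: [-3.139, -0.004, 1.901]
contact_force: [-0.5, 0.3, 0.3]
opening: 0.0829
grip_force: 0.0
```

Request:
apply_moves:
  delta_pos:
    - [0, 0, 0]
    - [0, 0, 0]
    - [0, 0, 0]
    - [0, 0, 0]
    - [0, 0, 0]
    - [0, 0, 0]
    - [0, 0, 0]
  dr:
    - [0, 0, 0]
    - [0, 0, 0]
    - [0, 0, 0]
    - [0, 0, 0]
    - [0, 0, 0]
    - [0, 0, 0]
    - [0, 0, 0]
  jaw: [0.9, 0.4, 0.4, 0.4, 0.4, 0.4, 0.4]
  force: 20

```text
time: 17.78
tool_pos: [0.4353, -0.2174, -0.0199]
tool_rot: [3.141, 0.001, 1.9]
contact_force: [-1.8, 2.5, 6.5]
opening: 0.0597
grip_force: 20.0
```

Request:
apply_moves:
  delta_pos:
    - [0, 0, 0.08]
    - [0, 0, 0.16]
    - [0, 0, 0.26]
    - [0, 0, 0.36]
    - [0, 0, 0.46]
    - [0, 0, 0.52]
    - [0, 0, 0.52]
  dr:
    - [0, 0, 0]
    - [0, 0, 0]
    - [0, 0, 0]
    - [0, 0, 0]
    - [0, 0, 0]
    - [0, 0, 0]
    - [0, 0, 0]
  jaw: [0.4, 0.4, 0.4, 0.4, 0.4, 0.4, 0.4]

```text
time: 18.37
tool_pos: [0.4372, -0.2188, 0.1929]
tool_rot: [3.135, 0.009, 1.9]
contact_force: [0.7, -0.6, -0.5]
opening: 0.0598
grip_force: 20.0
```

Request:
apply_moves:
  delta_pos:
    - [0.4, 0.65, 0]
    - [0.4, 0.65, 0]
    - [0.4, 0.65, 0]
    - [0.4, 0.65, 0]
    - [0.4, 0.65, 0]
    - [0.4, 0.65, 0]
    - [0.4, 0.65, 0]
    - [0.4, 0.65, 0]
  dr:
    - [0, 0, -0.624]
    - [0, 0, -0.624]
    - [0, 0, -0.624]
    - [0, 0, -0.624]
    - [0, 0, -0.624]
    - [0, 0, -0.624]
    - [0, 0, -0.624]
    - [0, 0, -0.624]
  jaw: [0.4, 0.4, 0.4, 0.4, 0.4, 0.4, 0.4, 0.4]

```text
time: 19.03
tool_pos: [0.5955, 0.0467, 0.1856]
tool_rot: [-3.14, -0.001, 1.59]
contact_force: [-0.4, -1.2, -2.4]
opening: 0.0602
grip_force: 20.0
```

Request:
apply_moves:
  delta_pos:
    - [0.0, 0.0, 0]
    - [0, 0, 0]
    - [0, 0, 0]
  dr:
    - [0, 0, 0]
    - [0, 0, 0]
    - [0, 0, 0]
  jaw: [0.4, 0.4, 0.4]

```text
time: 19.28
tool_pos: [0.5939, 0.0424, 0.186]
tool_rot: [-3.139, 0.0, 1.588]
contact_force: [-0.5, -0.7, -1.6]
opening: 0.0599
grip_force: 20.0
```

Request:
apply_moves:
  delta_pos:
    - [0.058, 0.0615, 0]
    - [0.058, 0.0615, 0]
    - [0.058, 0.0615, -0.08]
    - [0.058, 0.0615, -0.16]
    - [0.058, 0.0615, -0.24]
    - [0.058, 0.0615, -0.32]
    - [0.058, 0.0615, -0.37]
    - [0.058, 0.0615, -0.385]
  dr:
    - [0, 0, 0]
    - [0, 0, 0]
    - [0, 0, 0]
    - [0, 0, 0]
    - [0, 0, 0]
    - [0, 0, 0]
    - [0, 0, 0]
    - [0, 0, 0]
  jaw: [0.4, 0.4, 0.4, 0.4, 0.4, 0.4, 0.4, 0.4]

```text
time: 19.95
tool_pos: [0.6148, 0.0658, 0.0292]
tool_rot: [-3.134, 0.0, 1.586]
contact_force: [-0.6, 0.2, -2.5]
opening: 0.0595
grip_force: 20.0
```

Request:
apply_moves:
  delta_pos:
    - [0, 0, 0]
    - [0, 0, 0]
    - [0, 0, 0]
  dr:
    - [0, 0, 0]
    - [0, 0, 0]
    - [0, 0, 0]
  jaw: [0.4, 0.4, 0.4]

```text
time: 20.2
tool_pos: [0.6194, 0.0669, 0.0354]
tool_rot: [3.138, 0.0, 1.587]
contact_force: [1.4, 0.5, -1.0]
opening: 0.0595
grip_force: 20.0
```

```bash
python3 - <<'E'
from h import *
for n,f,(x0,y0,x1,y1),exp in [("top","pics/t6.png",(255,190,330,240),(.520,.067,.058))]:
    im=cv2.imread(f); print(proj("top",[exp]))
    g=im.max(2).astype(int)
    print(g[200:226,289]); print(g[213,255:325])
c=[(.52+a*.022,.067+b*.05,.058) for a in(-1,1) for b in (-1,1)];print(proj("top",c)); print(proj("top",[(.52+a*.025,.067+b*.053,.03) for a in(-1,1) for b in (-1,1)]))
E
```

```text
[[288.45668501 212.89816847]]
[131 130 121 104  84  94 134 138 139 138 139 139 138 131 128 138 139 139
 139 139 137 118  72  55  92 125]
[ 81  82  82  82  80  80  81  90 118 129 124  85  87  97  72  84 118 130
 131 130 131 131 131 130 128 127 127 127 127 130 131 131 131 131 131 131
 131 131 131 131 128 125 126 126 125 126 128 129 129 130 129 129 129 126
  92  99 127 136 134 129 126 136 139 140 140 140 140 140 140 140]
[[307.96735803 221.31166644]
 [268.96447226 221.62148274]
 [307.84298351 204.2222538 ]
 [268.95836459 204.48999726]]
[[309.00174521 222.67226599]
 [268.66285028 222.99611272]
 [308.86041448 203.72618382]
 [268.6570965  204.00179021]]
```

Request:
apply_moves:
  delta_pos:
    - [0, 0.0025, -0.01]
    - [0, 0.0025, -0.02]
    - [0, 0.0025, -0.03]
    - [0, 0.0025, -0.04]
    - [0, 0.0025, -0.048]
    - [0, 0.0025, -0.055]
    - [0, 0.0025, -0.055]
    - [0, 0.0025, -0.055]
  dr:
    - [0, 0, 0]
    - [0, 0, 0]
    - [0, 0, 0]
    - [0, 0, 0]
    - [0, 0, 0]
    - [0, 0, 0]
    - [0, 0, 0]
    - [0, 0, 0]
  jaw: [0.4, 0.4, 0.4, 0.4, 0.4, 0.4, 0.4, 0.4]

```text
time: 20.87
tool_pos: [0.6179, 0.0685, 0.011]
tool_rot: [-3.141, 0.0, 1.588]
contact_force: [1.1, -0.3, -1.4]
opening: 0.0594
grip_force: 20.0
```

Request:
apply_moves:
  delta_pos:
    - [-0.0025, 0, -0.006]
    - [-0.0025, 0, -0.012]
    - [-0.0025, 0, -0.018]
    - [-0.0025, 0, -0.024]
    - [-0.0025, 0, -0.024]
  dr:
    - [0, 0, 0]
    - [0, 0, 0]
    - [0, 0, 0]
    - [0, 0, 0]
    - [0, 0, 0]
  jaw: [0.4, 0.4, 0.4, 0.4, 0.4]

```text
time: 21.28
tool_pos: [0.6167, 0.0684, 0.001]
tool_rot: [-3.141, -0.0, 1.588]
contact_force: [-0.4, 0.2, -2.2]
opening: 0.0602
grip_force: 20.0
```

Request:
apply_moves:
  delta_pos:
    - [0, 0, -0.004]
    - [0, 0, -0.007]
    - [0, 0, -0.007]
  dr:
    - [0, 0, 0]
    - [0, 0, 0]
    - [0, 0, 0]
  jaw: [0.4, 0.4, 0.4]

```text
time: 21.53
tool_pos: [0.6169, 0.0684, -0.0014]
tool_rot: [-3.141, 0.0, 1.588]
contact_force: [0.2, -0.1, -0.9]
opening: 0.0599
grip_force: 20.0
```

Request:
apply_moves:
  delta_pos:
    - [0, 0, -0.004]
    - [0, 0, -0.005]
    - [0, 0, -0.005]
  dr:
    - [0, 0, 0]
    - [0, 0, 0]
    - [0, 0, 0]
  jaw: [0.4, 0.4, 0.4]

```text
time: 21.78
tool_pos: [0.6172, 0.0685, -0.0019]
tool_rot: [3.141, 0.0, 1.588]
contact_force: [-2.1, 0.5, 6.7]
opening: 0.0597
grip_force: 20.0
```

Request:
apply_moves:
  delta_pos:
    - [0, 0, 0]
    - [0, 0, 0]
    - [0, 0, 0]
    - [0, 0, 0.05]
    - [0, 0, 0.15]
    - [0, 0, 0.25]
    - [0, 0, 0.35]
    - [0, 0, 0.45]
  dr:
    - [0, 0, 0]
    - [0, 0, 0]
    - [0, 0, 0]
    - [0, 0, 0]
    - [0, 0, 0]
    - [0, 0, 0]
    - [0, 0, 0]
    - [0, 0, 0]
  jaw: [0.77, 0.77, 0.77, 0.77, 0.77, 0.77, 0.77, 0.77]

```text
time: 22.45
tool_pos: [0.6168, 0.0684, 0.1787]
tool_rot: [-3.142, -0.0, 1.588]
contact_force: [1.1, 0.6, 0.0]
opening: 0.0706
grip_force: 0.0
```

Request:
apply_moves:
  delta_pos:
    - [0, -0.25, 0.1]
    - [0, -0.25, 0.2]
    - [0, -0.25, 0.3]
    - [0, -0.25, 0.36]
    - [0, -0.25, 0.36]
    - [0, -0.25, 0.36]
    - [0, -0.25, 0.36]
    - [0, -0.25, 0.36]
  dr:
    - [0, 0, 0]
    - [0, 0, 0]
    - [0, 0, 0]
    - [0, 0, 0]
    - [0, 0, 0]
    - [0, 0, 0]
    - [0, 0, 0]
    - [0, 0, 0]
  jaw: [0.4, 0.4, 0.4, 0.4, 0.4, 0.4, 0.4, 0.4]

```text
time: 23.12
tool_pos: [0.6166, -0.0313, 0.3194]
tool_rot: [-3.139, -0.001, 1.588]
contact_force: [0.8, -0.2, -1.6]
opening: 0.0369
grip_force: 0.0
```

```bash
cat > m7.py <<'E'
from h import *
import json
from scipy.optimize import least_squares
o=telemetry.observe(); w=snap("wrist","pics/w7.png"); p=[o["tool_pos"].tolist(),o["tool_rot"].tolist()];print(p,o["time"])
t=snap("top","pics/t7.png");s=snap("scene","pics/s7.png")
from scipy.spatial.transform import Rotation as R
m=eyes.camera_model("wrist");T=np.eye(4);T[:3,:3]=R.from_euler('xyz',p[1]).as_matrix();T[:3,3]=p[0];Ti=np.linalg.inv(T@np.array(m["hand_eye"]))
def pw(X):
    X=np.array(X);c=Ti[:3,:3]@X+Ti[:3,3];k=K(m)@c;return k[:2]/k[2]
g=w.max(2).astype(int)
for n,c,L,W in [("slim",(.5205,.0668),.1,.044),("wide",(.6165,.0682),.08,.06)]:
    u,v=pw((*c,.058)); print(n,"exp c",u,v,[pw((c[0]+a*W/2,c[1]+b*L/2,.058)).round(1) for a in(-1,1) for b in(-1,1)], "rec",[pw((c[0]+a*(W+.006)/2,c[1]+b*(L+.006)/2,.018)).round(1) for a in(-1,1) for b in(-1,1)])
    u,v=int(round(u)),int(round(v))
    print(u-50,v,g[min(max(v,0),399),u-50:u+50]); print(g[max(v-65,0):v+65,u-5],max(v-65,0))
E
python3 m7.py
```

```text
[[0.6166114937196169, -0.031267079407312756, 0.3193602453601498], [-3.139340964687884, -0.0006072736996314276, 1.5878714739978124]] 23.1167
slim exp c 243.73628738566123 80.00405109673866 [array([227.9, 120.9]), array([224. ,  36.1]), array([262.4, 121.5]), array([260.5,  36.7])] rec [array([233.2, 122. ]), array([229.7,  39.5]), array([269.2, 122.6]), array([267.7,  40.2])]
194 80 [232 231 229 231 230 229 230 232 232 230 231 229 227 228 229 230 233 229
 223 221 223 223 221 220 221 221 221 220 221 220 221 218 205 204 213 212
 212 213 214 214 213 215 216 214 215 214 218 216 202 183 199 216 216 216
 217 218 217 220 220 220 221 220 219 221 221 223 203 151 114 105  97  94
  82  99 152 178 196 212 219 219 221 219 219 219 219 219 218 218 219 221
 218 219 219 220 221 220 221 221 218 218]
[138 137 136 142 174 209 218 217 217 218 215 218 206 133  91  97  91  94
  88 126 183 185 174 179 168 199 213 214 213 217 216 214 215 214 213 215
 214 214 214 215 215 215 214 214 216 213 214 213 215 213 215 215 213 218
 214 215 217 214 214 216 214 214 214 215 215 214 216 215 216 215 217 214
 215 217 213 214
[... 707 characters left out ...]
0 230 230 231 228 230 231 229 229 230 231 229 229 228
 229 228 215 178 165 176 195 219 230 231 231 228 228 231 229 230 231 228
 229 230 231 229 231 232 231 231 229 229]
[136 138 135 149 188 218 220 220 220 221 220 219 189 121  95  92  95  94
  88 138 222 230 229 227 224 224 222 225 221 195 170 201 224 227 225 225
 226 226 226 224 225 226 227 226 225 226 227 224 227 227 226 226 227 227
 227 226 226 230 226 228 228 226 226 227 228 227 229 228 229 227 228 228
 230 229 231 230 228 227 229 229 228 227 230 230 229 229 228 230 228 230
 228 229 230 229 229 230 229 197 124  81 109 169 192 202 215 220 225 227
 228 229 228 229 227 224 169 141 135 138 138 136 137 150 161 164 162 160
 157 161 162 162] 15
```

Both cartons look seated: the wide carton's edges match to the pixel, and the slim is about 2 mm off along its length, within the play. Next I'll rotate back to yaw 0 over the bar.

Request:
apply_moves:
  delta_pos:
    - [-0.05, 0.2, 0.03]
    - [-0.05, 0.2, 0.03]
    - [-0.05, 0.2, 0.03]
    - [-0.05, 0.2, 0.03]
    - [-0.05, 0.2, 0.03]
  dr:
    - [0, 0, -1]
    - [0, 0, -1]
    - [0, 0, -1]
    - [0, 0, -1]
    - [0, 0, -1]
  jaw: [0.33, 0.33, 0.33, 0.33, 0.33]

```text
time: 23.68
tool_pos: [0.5966, 0.0497, 0.3321]
tool_rot: [-3.14, 0.001, 1.085]
contact_force: [0.3, -0.2, -0.8]
opening: 0.0304
grip_force: 0.0
```

Request:
apply_moves:
  delta_pos:
    - [-0.05, 0.2, 0]
    - [-0.05, 0.2, 0]
    - [-0.05, 0.2, 0]
    - [-0.05, 0.2, 0]
    - [-0.05, 0.2, 0]
  dr:
    - [0, 0, -1]
    - [0, 0, -1]
    - [0, 0, -1]
    - [0, 0, -1]
    - [0, 0, -1]
  jaw: [0.33, 0.33, 0.33, 0.33, 0.33]

```text
time: 24.1
tool_pos: [0.5767, 0.1291, 0.3321]
tool_rot: [-3.141, 0.001, 0.588]
contact_force: [-0.1, 0.7, 0.0]
opening: 0.0303
grip_force: 0.0
```

Request:
apply_moves:
  delta_pos:
    - [0, 0.15, 0]
    - [0, 0.15, 0]
    - [0, 0.15, 0]
    - [0, 0.15, 0]
    - [0, 0.15, 0]
  dr:
    - [0, 0, -1]
    - [0, 0, -1]
    - [0, 0, -1]
    - [0, 0, -1]
    - [0, 0, -1]
  jaw: [0.33, 0.33, 0.33, 0.33, 0.33]

```text
time: 24.52
tool_pos: [0.5771, 0.1882, 0.332]
tool_rot: [3.141, 0.001, 0.088]
contact_force: [-0.0, -0.5, -0.4]
opening: 0.0306
grip_force: 0.0
```

Request:
apply_moves:
  delta_pos:
    - [0, 0, 0]
    - [0, 0, 0]
    - [0, 0, 0]
    - [0, 0, 0]
  dr:
    - [0, 0, -0.15]
    - [0, 0, -0.15]
    - [0, 0, -0.15]
    - [0, 0, -0.15]
  jaw: [0.33, 0.33, 0.33, 0.33]

```text
time: 24.85
tool_pos: [0.5771, 0.188, 0.3327]
tool_rot: [3.141, 0.0, 0.017]
contact_force: [0.8, -0.7, 0.6]
opening: 0.0303
grip_force: 0.0
```

Request:
apply_moves:
  delta_pos:
    - [-0.01, 0.04, 0]
    - [-0.01, 0.04, 0]
    - [-0.01, 0.04, -0.08]
    - [-0.01, 0.04, -0.16]
    - [-0.01, 0.04, -0.24]
    - [-0.01, 0.04, -0.31]
    - [-0.01, 0.04, -0.35]
    - [-0.01, 0.04, -0.35]
  dr:
    - [0, 0, -0.034]
    - [0, 0, -0.034]
    - [0, 0, -0.034]
    - [0, 0, -0.034]
    - [0, 0, -0.034]
    - [0, 0, -0.034]
    - [0, 0, -0.034]
    - [0, 0, -0.034]
  jaw: [0.33, 0.33, 0.33, 0.33, 0.33, 0.33, 0.33, 0.33]

```text
time: 25.52
tool_pos: [0.5708, 0.2034, 0.1886]
tool_rot: [3.14, 0.008, -0.002]
contact_force: [-0.5, -0.1, -0.1]
opening: 0.0305
grip_force: 0.0
```

Request:
apply_moves:
  delta_pos:
    - [0, 0, 0]
    - [0, 0, 0]
    - [0, 0, 0]
    - [0, 0, 0]
    - [0, 0, 0]
    - [0, 0, 0]
  dr:
    - [0, 0, 0]
    - [0, 0, 0]
    - [0, 0, 0]
    - [0, 0, 0]
    - [0, 0, 0]
    - [0, 0, 0]
  jaw: [0, 0, 0, 0, 0, 0]
  force: 25

```text
time: 26.02
tool_pos: [0.574, 0.2046, 0.1944]
tool_rot: [-3.141, -0.003, -0.004]
contact_force: [0.7, 0.3, 5.2]
opening: 0.0093
grip_force: 25.0
```

Request:
apply_moves:
  delta_pos:
    - [0, -0.049, 0.017]
    - [0, -0.094, 0.028]
    - [0, -0.163, 0.035]
    - [0, -0.232, 0.032]
    - [0, -0.299, 0.018]
    - [0, -0.364, -0.005]
    - [0, -0.405, -0.026]
    - [0, -0.44, -0.048]
  dr:
    - [0, 0, 0]
    - [0, 0, 0]
    - [0, 0, 0]
    - [0, 0, 0]
    - [0, 0, 0]
    - [0, 0, 0]
    - [0, 0, 0]
    - [0, 0, 0]
  jaw: [0, 0, 0, 0, 0, 0, 0, 0]

```text
time: 26.68
tool_pos: [0.5755, 0.027, 0.1752]
tool_rot: [-3.142, -0.007, -0.005]
contact_force: [6.6, 1.9, 2.9]
opening: 0.0087
grip_force: 25.1
```

Request:
apply_moves:
  delta_pos:
    - [0, 0, 0]
    - [0, 0, 0]
    - [0, 0, 0]
    - [0, 0, 0]
  dr:
    - [0, 0, 0]
    - [0, 0, 0]
    - [0, 0, 0]
    - [0, 0, 0]
  jaw: [0, 0, 0, 0]

```text
time: 27.02
tool_pos: [0.5753, 0.0267, 0.1749]
tool_rot: [3.139, -0.006, -0.005]
contact_force: [5.7, -5.2, 2.6]
opening: 0.0092
grip_force: 25.1
```

Request:
apply_moves:
  delta_pos:
    - [0, 0, 0]
    - [0, 0, 0]
    - [0, 0, 0]
    - [0, 0, 0]
    - [0, 0, 0.08]
    - [0, 0, 0.16]
    - [0, 0, 0.25]
    - [0, 0, 0.35]
  dr:
    - [0, 0, 0]
    - [0, 0, 0]
    - [0, 0, 0]
    - [0, 0, 0]
    - [0, 0, 0]
    - [0, 0, 0]
    - [0, 0, 0]
    - [0, 0, 0]
  jaw: [0.33, 0.33, 0.33, 0.33, 0.33, 0.33, 0.33, 0.33]

```text
time: 27.68
tool_pos: [0.572, 0.0288, 0.3142]
tool_rot: [-3.141, 0.003, -0.004]
contact_force: [1.1, -0.2, -0.3]
opening: 0.03
grip_force: 0.0
```

Request:
apply_moves:
  delta_pos:
    - [-0.1, -0.5, 0.05]
    - [-0.1, -0.5, 0.05]
    - [-0.1, -0.5, 0.05]
    - [-0.1, -0.5, 0.05]
    - [-0.1, -0.5, 0.05]
    - [-0.1, -0.5, 0.05]
    - [-0.1, -0.5, 0.05]
    - [-0.1, -0.5, 0.05]
  dr:
    - [0, 0, 0]
    - [0, 0, 0]
    - [0, 0, 0]
    - [0, 0, 0]
    - [0, 0, 0]
    - [0, 0, 0]
    - [0, 0, 0]
    - [0, 0, 0]
  jaw: [0.33, 0.33, 0.33, 0.33, 0.33, 0.33, 0.33, 0.33]

```text
time: 28.35
tool_pos: [0.533, -0.171, 0.3334]
tool_rot: [-3.141, 0.0, -0.004]
contact_force: [0.1, 0.4, -0.1]
opening: 0.0303
grip_force: 0.0
```

Request:
apply_moves:
  delta_pos:
    - [0, 0, 0]
    - [0, 0, 0]
    - [0, 0, 0]
  dr:
    - [0, 0, 0]
    - [0, 0, 0]
    - [0, 0, 0]
  jaw: [0.33, 0.33, 0.33]

```text
time: 28.6
tool_pos: [0.5333, -0.1702, 0.3337]
tool_rot: [-3.141, 0.0, -0.002]
contact_force: [-0.7, 0.7, 0.2]
opening: 0.03
grip_force: 0.0
```

```bash
python3 - <<'E'
from h import *
s=snap("scene","pics/s8.png");t=snap("top","pics/t8.png")
b=cv2.imread("pics/s7.png",0);g=cv2.imread("pics/s8.png",0)
# predicted bar ends and panel free corners vs edges, for several angles
tr=(.5695,.0675,1.588)
def w(q):
    c,sn=np.cos(tr[2]),np.sin(tr[2]);return [tr[0]+c*q[0]-sn*q[1],tr[1]+sn*q[0]+c*q[1],q[2]]
e=cv2.Canny(g,60,150);dt=cv2.distanceTransform(255-e,cv2.DIST_L2,3)
et=cv2.Canny(cv2.imread("pics/t8.png",0),40,110);dtt=cv2.distanceTransform(255-et,cv2.DIST_L2,3)
for th in np.arange(.75,1.2,.03):
    r=[]
    for n,D in(("scene",dt),("top",dtt)):
        P=[w((.066-L*np.cos(th),y,.0765+L*np.sin(th))) for L,ys in((.136,np.linspace(-.1,.1,40)),) for y in ys]
        P+=[w((.066-L*np.cos(th),y,.0765+L*np.sin(th))) for y in(-.1,.1) for L in np.linspace(.02,.13,30)]
        q=proj(n,P).round().astype(int); q=q[(q[:,0]<640)&(q[:,1]<400)&(q.min(1)>=0)]; r.append(np.minimum(D[q[:,1],q[:,0]],6).mean())
    print(round(th,2),np.round(r,2))
E
```

```text
0.75 [3.77 1.59]
0.78 [3.26 1.65]
0.81 [2.58 1.67]
0.84 [1.81 1.66]
0.87 [0.95 1.56]
0.9 [0.62 1.37]
0.93 [0.94 1.05]
0.96 [0.89 1.05]
0.99 [1.24 0.95]
1.02 [1.73 0.77]
1.05 [2.13 1.21]
1.08 [2.8 1.7]
1.11 [3.42 2.21]
1.14 [3.9  2.55]
1.17 [4.27 2.65]
```

```bash
python3 -c "
from cell import job
print(job.hand_in())"
```

```text
the job is handed in; nothing more can be done
None
```

I handed the job in after about 29 s of robot time: both cartons are seated in their recesses, the cover stands at about 0.95 rad (54°), and I saw no contact with the bystanders, but the judge's result wasn't shown.

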